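# Turn the screw carousel to the green cup

### The job

Turn the hardware carousel on the woodwork table (its upright wooden posts are there to push) until the green cup stands at the red arrow, the arrow pointing at the middle of the cup. Let it come to rest there, take the gripper away, and leave the glue bottle and the saw where they are.

Things in the scene. Friction and masses are not known exactly. Their poses are not given: they have to be found in the camera images.
- green_cup (a point): Mouth centre of the green cup (52 mm wide) on the carousel, 80 mm above the table, 65 mm from the turning axis; its x axis points outward from the axis, z up. Yellow and blue cups stand at +120 and +240 degrees (anticlockwise from above). Between the cups, at +60, +180, +300 degrees, are 3 fixed dark wood posts to push: 16 mm wide, 100 mm from the axis, tops 85 mm above the table.
- arrow (a point): Tip of the flat red arrow on the fixed stand under the carousel: 17 mm above the table, 123 mm from the turning axis; x axis outward from that axis, z up. Its white tongue, 60 mm wide, ends 165 mm from the axis. The plywood disc (230 mm wide, top 35 mm above the table) turns freely both ways; about 0.5 N at a post moves it and it stops almost at once when released.
- glue_bottle: Upright white glue bottle with blue label and red cap, 48 mm across, 110 mm tall, loose; origin at the centre of its underside. A bystander: leave it standing.
- saw: Small bow saw lying flat on the table, orange handle, steel bow, about 235 x 75 mm and 22 mm high, loose; origin on the table at its middle, handle towards its -x. A bystander: leave it alone.

How it is judged:
By the outcome, as a careful person would: the job done as asked, in the order asked, and still so for the second after the job is handed in, with the robot touching nothing.
It also fails if it takes over 38 s, if anything falls off the work surface, if the arm or the gripper's body presses on something with over 40 N, if the wrist force passes 120 N, or if a joint passes its speed limit or range.

### The arm

A 6-joint arm with a two-finger parallel gripper is mounted at the origin on the work surface. World frame = base frame: x ahead of the robot, y to its left, z up, the work surface at z = 0. Lengths are in m, angles in rad, forces in N, time in s.
With the tool pointing down it reaches from about 0.4 to 0.825 m from the base axis. Payload 7 kg.
Tool frame: the origin (TCP) lies at the very end of the fingers, on their centre line; the grasp point (between the pads) lies 19 mm behind it; z points along the fingers, y is the direction in which the jaws open and shut (so a half turn about z gives the same grasp; the last joint's range is limited). The gripper opens to 88 mm and grips with 3 to 60 N. Pads are 19 mm wide; open, the fingers measure 130 mm over their backs; the gripper's body (78 mm by 193 mm) begins 47 mm behind the grasp point.
Start: joints at [1.512, 0.359, 0.012, 0, -1.224, -0.288], TCP at [0.229, 0.635, 0.227] pointing down, gripper open.
Joint ranges: [-3.07, 3.07], [-1.43, 2.12], [-1.02, 1.25], [-3.03, 1.67], [-3.05, -0], [-3.03, 3.03]. Speed limits (rad/s): [2.39, 2.39, 3.01, 3.14, 3.14, 3.14].

### API

Orientations are given as [roll, pitch, yaw] about the fixed x, y, z axes, in that order (R = Rz(yaw) Ry(pitch) Rx(roll)).
In Python, from station import arm gives the robot as it stands.
- The arm moves only by the shell command python3 -m inch 'ROWS' [FORCE]. ROWS is text: rows parted by semicolons, each of 7 numbers parted by spaces: the closure, from 0 (fully open) to 1 (shut), then the shift along the tool's x, y, z each as a share of 300 mm, from -1 to 1, then the turn, a rotation vector about the tool's x, y, z each as a share of 60 degrees, from -1 to 1. In form: grip tx ty tz rx ry rz; .... A call has 1 to 12 rows; each row is the pose to reach, as a shift and turn from the pose commanded when the call began, along the tool's axes at that moment; what a row does not reach only later rows make up. A row lasts 1/10 s, in which the tool goes at most 50 mm and 8.59 degrees, less where a joint would pass 70% of its speed; a pose out of reach is approached as far as the arm can. A call with a number of a shift or a turn outside -1 to 1 is refused whole. A call with a gripper value outside its range is refused whole. The fingers move at their own pace and stop on an object; FORCE is the grip in N (left out, the last holds). Time passes only in rows, so rows that repeat a pose let the fingers close. It gives the time, the measured TCP pose, the force and the opening at its end, in the units of the state.
- arm.get_state(): the state, without advancing time (a new reading comes with each control period).
- arm.grab_frame(name): name is "side" or "top" or "wrist"; returns a dict with "img" (400x640x3 uint8, red, green, blue), "range_z" (400x640 float32, m along the optical axis (not along the pixel's ray), 0 where there is no reading), "fx", "fy", "cx", "cy" (pixels), "extrinsics" (4x4, takes a point from world to camera coordinates); the wrist camera has in their place "tool_from_camera" (4x4, takes a point from camera to tool coordinates, whose origin is the TCP and whose axes are the flange's). Camera axes: x right, y up, looking along -z (the intrinsics and any distortion apply to the point x, -y, -z); pixel columns grow to the right and rows downward; lengths in m; the calibration is good to about 2 mm. A picture is of the moment at which its call begins: read the wrist's pose just before it.
- arm.job_done(): hands the job in, once; it reports no verdict.
The state is a dict: "t": time; "q": joint angles; "qd": joint speeds; "joint_efforts": joint torques, N m; "eef_pos": TCP position; "ee_rot": TCP orientation; "force": force on the tool from outside, world axes, zero at the start; "moment": the same for the moment, N m; "width": finger opening in m.
Only numpy, scipy, OpenCV 4.12 (cv2) and the standard library are available. Lean on these libraries where they do the work, as an engineer would, in place of code of your own. Each camera call takes 0.05 s, during which the arm holds its last target.

## Working session

There is one attempt and no reset: what is moved stays moved. The work goes in short steps, Python scripts to look and compute and a shell command to move; the robot and the scene stay as the last step left them, time stands still between calls to the robot, and variables do not carry over. Pictures are saved under pics/ and viewed, and the job is handed in when it is done.

```bash
ls; mkdir -p pics
python3 - <<'E'
from station import arm
import cv2,numpy as np
s=arm.get_state();print(s['t'],s['eef_pos'],s['ee_rot'],s['width'])
for n in('top','side'):
    f=arm.grab_frame(n);cv2.imwrite(f'pics/{n}0.png',f['img'][:,:,::-1]);np.savez(f'{n}0.npz',**f)
    print(n,f['fx'],f['fy'],f['cx'],f['cy'],f['extrinsics'].round(4).tolist(),[k for k in f])
E
```

```text
pics
0.0 [0.22928481 0.63433537 0.22562256] [ 3.13994448e+00 -1.79957401e-04 -3.46879614e-01] 0.0876542088157437
top 385.7753210203215 385.7753210203215 312.5522994395938 204.52826733755217 [[0.0277, -0.9996, 0.0014, 0.03], [0.9798, 0.0275, 0.1983, -0.5911], [-0.1983, -0.0041, 0.9801, -0.9819], [0.0, 0.0, 0.0, 1.0]] ['img', 'range_z', 'fx', 'fy', 'cx', 'cy', 'extrinsics']
side 473.0608872067279 473.0608872067279 319.9109378847939 210.45078179087704 [[-0.9854, -0.1694, 0.0191, 0.5473], [0.1396, -0.7378, 0.6604, -0.0952], [-0.0978, 0.6534, 0.7507, -1.1923], [0.0, 0.0, 0.0, 1.0]] ['img', 'range_z', 'fx', 'fy', 'cx', 'cy', 'extrinsics']
```

View pics/top0.png

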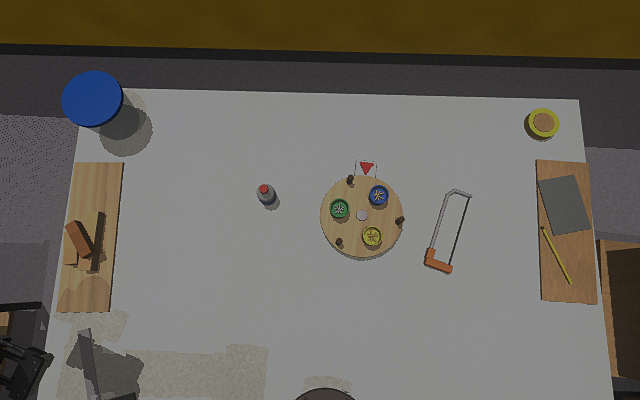

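View pics/side0.png

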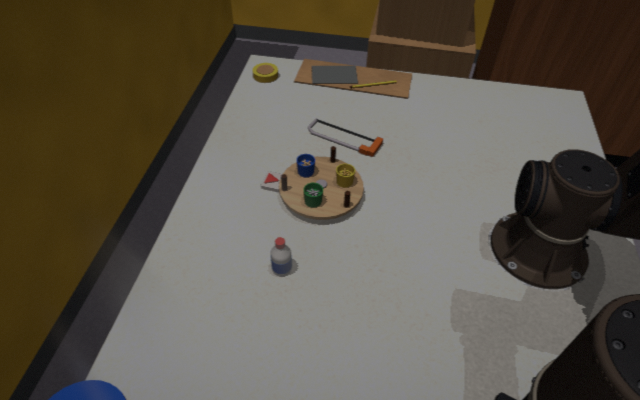

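The top view shows the carousel centred near (362,215), with the green cup at (340,208), blue at (379,195) and yellow at (372,236). The posts are at (350,180), (399,221) and (339,242). The arrow is at (366,168), the glue at (266,193) and the saw at right. I'll enlarge it for exact pixels.

```bash
cat > h.py <<'E'
import numpy as np,cv2
def load(n): return dict(np.load(n))
def ray(f,u,v,z):
    E=f['extrinsics'];R=E[:3,:3];t=E[:3,3]
    d=np.array([(u-f['cx'])/f['fx'],-(v-f['cy'])/f['fy'],-1.])
    o=-R.T@t;w=R.T@d
    return o+w*(z-o[2])/w[2]
def proj(f,p):
    E=f['extrinsics'];c=E[:3,:3]@np.array(p)+E[:3,3]
    return f['cx']+f['fx']*c[0]/-c[2], f['cy']-f['fy']*c[1]/-c[2]
def crop(f,u0,v0,w,h,k,name):
    cv2.imwrite(name,cv2.resize(f['img'][v0:v0+h,u0:u0+w,::-1],None,fx=k,fy=k,interpolation=cv2.INTER_CUBIC))
E
python3 - <<'E'
from h import *
f=load('top0.npz');crop(f,310,150,100,120,5,'pics/tc.png') 
g=load('side0.npz');crop(g,250,140,125,90,6,'pics/sc.png')
E
```

```text
(no output)
```

View pics/tc.png

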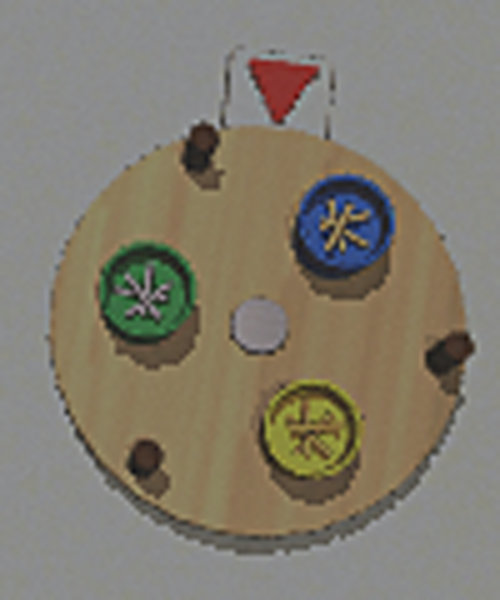

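View pics/sc.png

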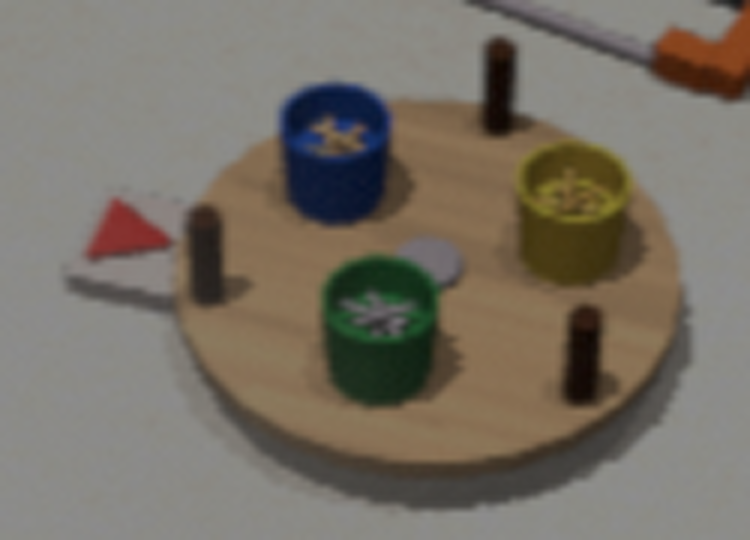

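```bash
cat > fit.py <<'E'
from h import *
from scipy.optimize import least_squares
T=load('top0.npz');S=load('side0.npz')
o=[(T,5,310,150,dict(g=(148,290),b=(347,220),y=(312,427),p0=(204,136),p1=(459,347),p2=(146,452),a=(279,124))),
   (S,6,250,140,dict(g=(380,297),b=(336,120),y=(574,175),p0=(204,215),p1=(500,47),p2=(586,315),a=(173,243)))]
D=np.deg2rad
# posts: found by fit
def model(p):
    cx,cy,ph,ar=p
    P=lambda r,a,z:(cx+r*np.cos(a),cy+r*np.sin(a),z)
    return dict(g=P(.065,ph,.08),y=P(.065,ph+D(120),.08),b=P(.065,ph+D(240),.08),
      p0=P(.1,ph+D(300),.085),p1=P(.1,ph+D(180),.085),p2=P(.1,ph+D(60),.085),a=P(.123,ar,.017))
def res(p,cams):
    m=model(p[:4]);r=[]
    for f,k,u0,v0,d in cams:
        for n,(U,V) in d.items():
            u,v=proj(f,m[n]);r+=[u-((U+.5)/k-.5+u0),v-((V+.5)/k-.5+v0)]
    return np.array(r)
if __name__=='__main__':
    for cams in(o[:1],o[1:],o):
        s=least_squares(res,[.6,0,1.2,0],args=(cams,))
        print(s.x.round(4),np.rad2deg(s.x[2:]).round(2),(s.x[3]-s.x[2])*57.2958,abs(s.fun).max(),s.cost)
    print(s.fun.reshape(-1,2).round(1).tolist()); m=model(s.x)
    print({k:np.round(v,3).tolist() for k,v in m.items()})
    print('glue',ray(T,266,190,.11),'saw pts',[ray(T,u,v,.01).round(3).tolist() for u,v in((426,262),(452,268),(470,196),(450,190))])
E
python3 fit.py
```

```text
[ 0.5696 -0.0879  1.4047 -0.1148] [80.48 -6.58] -87.06336859122452 0.4088418002293679 0.2765560095769611
[ 0.5681 -0.086   1.4106 -0.0971] [80.82 -5.56] -86.38232594758342 0.5579577138163927 0.3896457811633204
[ 0.5689 -0.0873  1.4073 -0.108 ] [80.63 -6.19] -86.82541156156586 0.8925863413450088 2.0556374462849214
[[-0.4, 0.0], [-0.4, 0.5], [-0.1, 0.5], [-0.2, 0.2], [-0.3, 0.1], [-0.1, 0.7], [-0.4, -0.2], [-0.2, -0.5], [-0.3, -0.6], [-0.1, 0.2], [-0.3, -0.4], [0.0, -0.6], [-0.1, -0.4], [-0.4, -0.9]]
{'g': [0.579, -0.023, 0.08], 'y': [0.508, -0.11, 0.08], 'b': [0.619, -0.129, 0.08], 'p0': [0.662, -0.052, 0.085], 'p1': [0.553, -0.186, 0.085], 'p2': [0.492, -0.024, 0.085], 'a': [0.691, -0.101, 0.017]}
glue [0.61469523 0.16750435 0.11      ] saw pts [[0.448, -0.269, 0.01], [0.433, -0.34, 0.01], [0.637, -0.4, 0.01], [0.653, -0.344, 0.01]]
```

```bash
cat >> h.py <<'E'
def delta(target,yaw,st=None):
    """print row shares to reach TCP target & yaw (deg) from measured pose"""
    from scipy.spatial.transform import Rotation as Ro
    if st is None:
        from station import arm; st=arm.get_state()
    R=Ro.from_euler('xyz',st['ee_rot']); Rt=Ro.from_euler('xyz',[np.pi,0,np.deg2rad(yaw)])
    d=R.inv().apply(np.array(target)-st['eef_pos'])/.3
    r=(R.inv()*Rt).as_rotvec(degrees=True)/60
    return d.round(4).tolist(),r.round(4).tolist()
E
python3 - <<'E'
from h import *
# staged points
print(delta((.317,.415,.226),-20))
print(delta((.42,.18,.226),-20))
print(delta((.48,-.08,.226),-20))
E
```

```text
([0.5236, 0.5884, 0.0], [0.0014, -0.0002, 0.0021])
([1.1127, 1.2084, 0.001], [0.0014, -0.0002, 0.0021])
([1.5954, 1.9555, 0.0022], [0.0014, -0.0002, 0.0021])
```

```bash
python3 -m inch '0 0.18 0.2 0 0 0 0; 0 0.36 0.4 0 0 0 0; 0 0.53 0.6 0 0 0 0; 0 0.53 0.6 0 0 0 0; 0 0.53 0.6 0 0 0 0; 0 0.53 0.6 0 0 0 0' && python3 -m inch '0 0.18 0.22 0 0 0 0; 0 0.36 0.44 0 0 0 0; 0 0.55 0.66 0 0 0 0; 0 0.55 0.66 0 0 0 0; 0 0.55 0.66 0 0 0 0; 0 0.55 0.66 0 0 0 0'
```

```text
t: 0.7
eef_pos: [0.3185, 0.4072, 0.2269]
ee_rot: [3.141, 0.0, -0.35]
force: [-0.3, 1.0, 1.5]
width: 0.0878
t: 1.3
eef_pos: [0.406, 0.1655, 0.2265]
ee_rot: [3.141, 0.0, -0.35]
force: [0.7, -0.3, -0.2]
width: 0.0877
```

```bash
python3 -c "
from h import *
print(delta((.46,-.05,.25),-20)); print(delta((.46,-.05,.25),-40))"
python3 -m inch '0 0.15 0.22 0 0 0 0; 0 0.28 0.44 -0.04 0 0 0; 0 0.4 0.62 -0.08 0 0 0.1; 0 0.4 0.62 -0.08 0 0 0.2; 0 0.4 0.62 -0.08 0 0 0.33; 0 0.4 0.62 -0.08 0 0 0.33; 0 0.4 0.62 -0.08 0 0 0.33; 0 0.4 0.62 -0.08 0 0 0.33'
python3 - <<'E'
from station import arm
import cv2,numpy as np
s=arm.get_state()
f=arm.grab_frame('wrist');cv2.imwrite('pics/w1.png',f['img'][:,:,::-1]);np.savez('w1.npz',pos=s['eef_pos'],rot=s['ee_rot'],**f)
print(s['t'],s['eef_pos'],s['ee_rot'],f['tool_from_camera'].round(3).tolist(),f['fx'],f['cx'],f['cy'])
E
```

```text
([0.4154, 0.6129, -0.0781], [0.0006, 0.0002, -0.0012])
([0.4154, 0.6129, -0.0781], [0.0006, 0.0001, 0.3321])
t: 2.1
eef_pos: [0.4552, -0.0457, 0.2502]
ee_rot: [3.141, 0.0, -0.69]
force: [-0.3, -0.5, 0.1]
width: 0.0877
2.1 [ 0.45521127 -0.04572906  0.25024663] [ 3.14134212e+00  4.71456045e-04 -6.90247879e-01] [[0.0, 0.97, 0.242, 0.063], [1.0, 0.0, -0.0, -0.0], [-0.0, 0.242, -0.97, -0.157], [0.0, 0.0, 0.0, 1.0]] 305.29519776595777 318.0966324040117 197.45836986060274
```

View pics/w1.png

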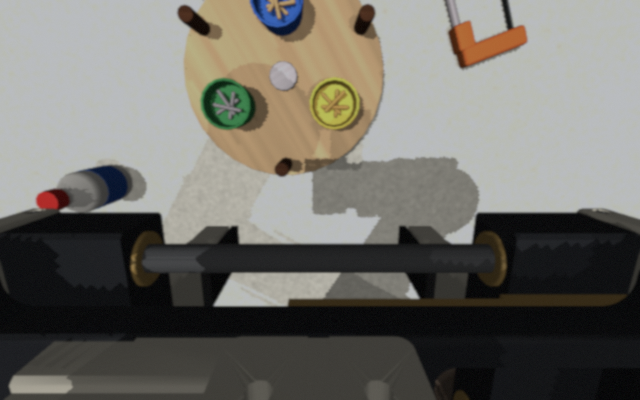

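The wrist view shows post p2 at about (283,167), green cup at (228,103), yellow at (335,103) and hub at (284,75). The arrow is out of frame. I'll check these against the fit.

```bash
cat >> h.py <<'E'
def wext(f):
    from scipy.spatial.transform import Rotation as Ro
    W=np.eye(4);W[:3,:3]=Ro.from_euler('xyz',f['rot']).as_matrix();W[:3,3]=f['pos']
    f['extrinsics']=np.linalg.inv(W@f['tool_from_camera']);return f
E
python3 - <<'E'
from h import *
f=wext(load('w1.npz'))
for n,p,z in(('p2',(286,161),.085),('p0',(186,12),.085),('p1',(367,9),.085),('g',(228,102),.08),('y',(335,102),.08),('hub',(284,75),.037)):print(n,ray(f,*p,z).round(4))
crop(f,160,0,240,180,3,'pics/w1c.png')
print(delta((.492,-.024,.15),-39.4))
E
```

```text
p2 [ 0.4944 -0.0338  0.085 ]
p0 [ 0.6609 -0.0534  0.085 ]
p1 [ 0.554  -0.1869  0.085 ]
g [ 0.5778 -0.0269  0.08  ]
y [ 0.5079 -0.1115  0.08  ]
hub [ 0.5682 -0.0885  0.037 ]
([0.0489, -0.1337, 0.3344], [0.0002, 0.0003, -0.0022])
```

View pics/w1c.png

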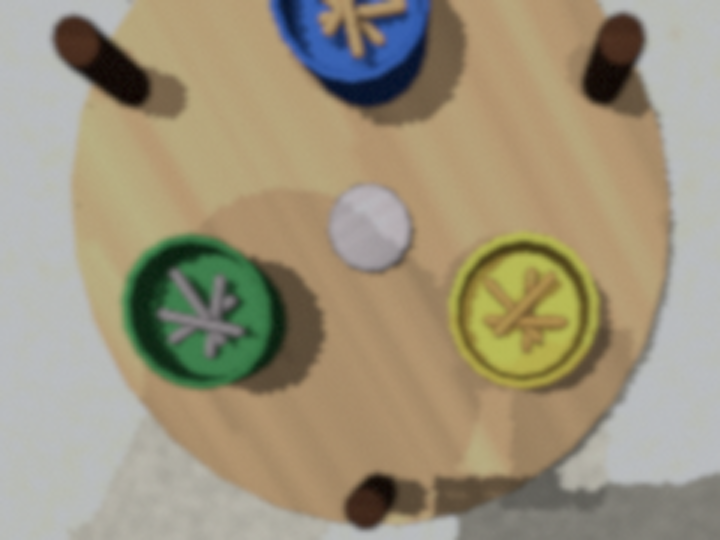

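```bash
python3 -m inch '0.3 0.05 -0.04 0.1 0 0 0; 0.5 0.05 -0.08 0.2 0 0 0; 0.5 0.05 -0.124 0.25 0 0 0; 0.5 0.05 -0.124 0.25 0 0 0; 0.5 0.05 -0.124 0.25 0 0 0; 0.5 0.05 -0.124 0.25 0 0 0' 3
python3 - <<'E'
from station import arm
import cv2,numpy as np
from h import *
s=arm.get_state()
f=arm.grab_frame('wrist');np.savez('w2.npz',pos=s['eef_pos'],rot=s['ee_rot'],**f)
cv2.imwrite('pics/w2.png',f['img'][:,:,::-1])
print(delta((.491,-.026,.05),-39.4,s),s['eef_pos'],s['width'])
E
```

```text
t: 2.75
eef_pos: [0.4908, -0.0271, 0.1765]
ee_rot: [-3.141, -0.001, -0.691]
force: [-0.2, 0.4, -0.4]
width: 0.0465
([-0.0022, -0.0026, 0.4217], [-0.001, -0.0008, -0.0032]) [ 0.4908469  -0.02706874  0.17651669] 0.046485933443577786
```

View pics/w2.png

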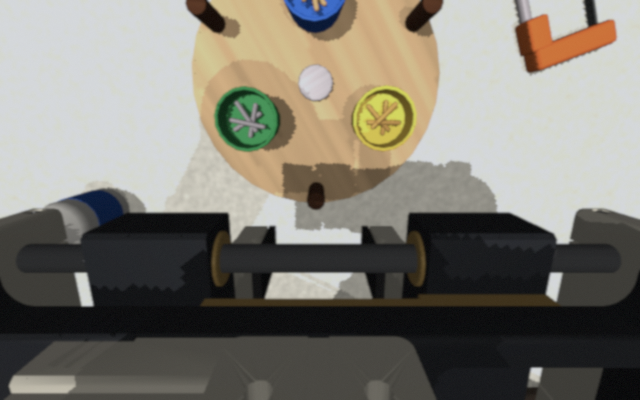

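The post (316,195) and hub (316,83) sit on the fingers' centre line (~318), so I can descend over the post and narrow the gap.

```bash
python3 -m inch '0.5 0 0 0.12 0 0 0; 0.5 0 0 0.26 0 0 0; 0.5 0 0 0.36 0 0 0; 0.5 0 0 0.42 0 0 0; 0.5 0 0 0.42 0 0 0; 0.6 0 0 0.42 0 0 0; 0.7 0 0 0.42 0 0 0; 0.74 0 0 0.42 0 0 0; 0.74 0 0 0.42 0 0 0; 0.74 0 0 0.42 0 0 0' 3
python3 - <<'E'
from h import *
from station import arm
import json
s=arm.get_state();print(s['width'],s['q'][5])
c=np.array([.569,-.0875])
for st in range(0,3):
    a0=140.6-29*st; s0=dict(eef_pos=np.array([*(c+.1*np.array([np.cos(np.deg2rad(a0)),np.sin(np.deg2rad(a0))])),.05]),ee_rot=[np.pi,0,np.deg2rad(a0-180)])
    for k in range(1,11):
        a=np.deg2rad(a0-2.9*k);print(st,k,delta((*(c+.1*np.array([np.cos(a),np.sin(a)])),.05),a0-2.9*k-180,s0))
    
    if st==0: break
E
```

```text
t: 3.8
eef_pos: [0.4909, -0.0274, 0.0502]
ee_rot: [-3.141, -0.001, -0.692]
force: [-0.6, -0.5, 0.6]
width: 0.0229
0.02285856929764644 0.5333729681388617
0 1 ([0.0004, -0.0169, -0.0], [-0.0, -0.0, 0.0483])
0 2 ([0.0017, -0.0337, -0.0], [-0.0, -0.0, 0.0967])
0 3 ([0.0038, -0.0504, -0.0], [0.0, -0.0, 0.145])
0 4 ([0.0068, -0.067, -0.0], [0.0, -0.0, 0.1933])
0 5 ([0.0106, -0.0835, -0.0], [-0.0, -0.0, 0.2417])
0 6 ([0.0153, -0.0997, -0.0], [0.0, -0.0, 0.29])
0 7 ([0.0207, -0.1156, -0.0], [-0.0, -0.0, 0.3383])
0 8 ([0.027, -0.1313, -0.0], [0.0, -0.0, 0.3867])
0 9 ([0.034, -0.1466, -0.0], [0.0, -0.0, 0.435])
0 10 ([0.0418, -0.1616, -0.0], [0.0, -0.0, 0.4833])
```

```bash
R='x'; python3 -m inch '0.74 0.001 -0.017 0 0 0 0.048; 0.74 0.002 -0.034 0 0 0 0.097; 0.74 0.004 -0.05 0 0 0 0.145; 0.74 0.007 -0.067 0 0 0 0.193; 0.74 0.011 -0.084 0 0 0 0.242; 0.74 0.015 -0.1 0 0 0 0.29; 0.74 0.021 -0.116 0 0 0 0.338; 0.74 0.027 -0.131 0 0 0 0.387; 0.74 0.034 -0.147 0 0 0 0.435; 0.74 0.042 -0.162 0 0 0 0.483; 0.74 0.042 -0.162 0 0 0 0.483'
python3 - <<'E'
from station import arm
import cv2,numpy as np
s=arm.get_state()
f=arm.grab_frame('top');cv2.imwrite('pics/t1.png',cv2.resize(f['img'][130:280,250:450,::-1],None,fx=4,fy=4))
print(s['eef_pos'],s['ee_rot'],s['force'])
E
```

```text
t: 4.9
eef_pos: [0.5318, 0.0021, 0.0496]
ee_rot: [-3.141, -0.0, -1.199]
force: [0.6, -0.5, 0.2]
width: 0.0229
[0.53184891 0.00210071 0.04964902] [-3.14123732e+00 -1.15973162e-04 -1.19865089e+00] [ 0.61750551 -0.54102446  0.16570945]
```

View pics/t1.png

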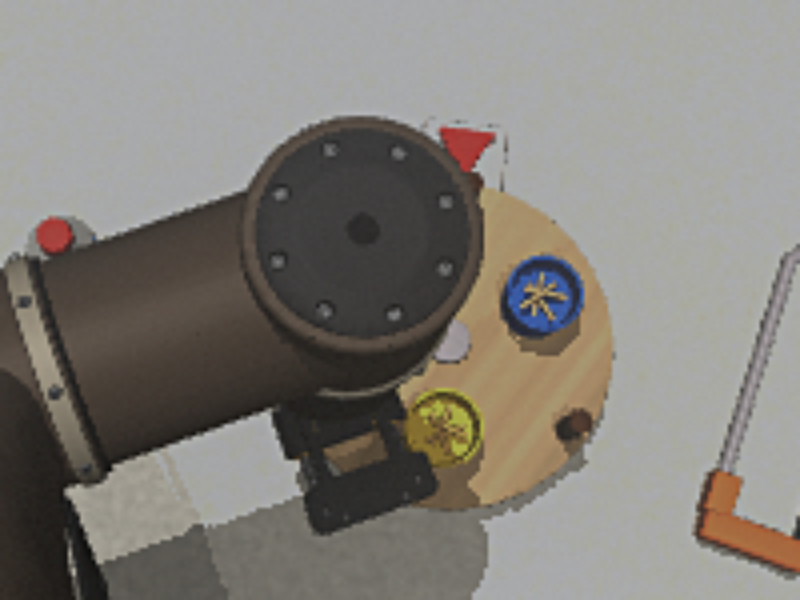

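Rotation is working: the disc has turned about 28° with the blue cup at (541,296). The forearm comes in from the left close to the glue cap at (55,235), so I'll check its height before going on.

Run:
```python
from station import arm
import cv2,numpy as np
from h import *
f=arm.grab_frame('side');cv2.imwrite('pics/s1.png',f['img'][:,:,::-1])
t=arm.grab_frame('top');E=t['extrinsics'];z=t['range_z']
for u,v in((270,200),(285,210),(300,195),(340,187),(260,220),(275,225),(254,196),(256,240)):
    d=z[v,u];c=np.array([(u-t['cx'])/t['fx']*d,-(v-t['cy'])/t['fy']*d,-d]);print(u,v,(E[:3,:3].T@(c-E[:3,3])).round(3))
```

```text
270 200 [0.513 0.114 0.466]
285 210 [0.496 0.089 0.472]
300 195 [0.522 0.065 0.472]
340 187 [0.532 0.002 0.491]
260 220 [0.478 0.127 0.479]
275 225 [0.472 0.103 0.472]
254 196 [0.521 0.142 0.457]
256 240 [0.444 0.128 0.502]
```

View pics/s1.png

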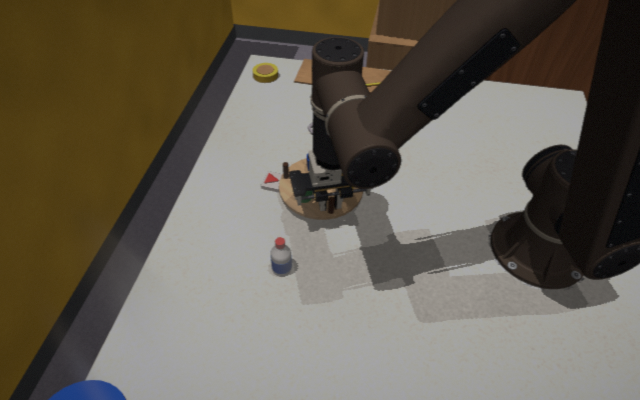

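The side view shows the forearm far above the glue bottle at (281,257), its top at z≈0.47 m. I'll continue.

```bash
python3 -m inch '0.74 0.001 -0.017 0 0 0 0.048; 0.74 0.002 -0.034 0 0 0 0.097; 0.74 0.004 -0.05 0 0 0 0.145; 0.74 0.007 -0.067 0 0 0 0.193; 0.74 0.011 -0.084 0 0 0 0.242; 0.74 0.015 -0.1 0 0 0 0.29; 0.74 0.021 -0.116 0 0 0 0.338; 0.74 0.027 -0.131 0 0 0 0.387; 0.74 0.034 -0.147 0 0 0 0.435; 0.74 0.042 -0.162 0 0 0 0.483; 0.74 0.042 -0.162 0 0 0 0.483'
python3 - <<'E'
from station import arm
from h import *
s=arm.get_state()
c=np.array([.569,-.0875]);d=s['eef_pos'][:2]-c
print(np.hypot(*d),np.rad2deg(np.arctan2(d[1],d[0])),np.rad2deg(s['ee_rot'][2]),s['q'][5],s['force'])
for fa in (78,70,62,56):
    a=np.deg2rad(fa);print(fa,delta((*(c+.1*np.array([np.cos(a),np.sin(a)])),.05),fa-180,s))
E
```

```text
t: 6.15
eef_pos: [0.5814, 0.0077, 0.0496]
ee_rot: [-3.141, 0.0, -1.704]
force: [0.1, -0.7, -0.1]
width: 0.0229
0.09605734695273208 82.55898638004017 -97.63073617213323 -0.482735730024389 [ 0.07548727 -0.70740192 -0.0935925 ]
78 ([-0.0122, -0.0265, -0.0014], [-0.0002, 0.0001, 0.0728])
70 ([-0.0054, -0.0725, -0.0014], [-0.0002, 0.0001, 0.2062])
62 ([0.0077, -0.1171, -0.0014], [-0.0002, 0.0001, 0.3395])
56 ([0.0215, -0.1491, -0.0014], [-0.0002, 0.0001, 0.4395])
```

```bash
python3 -m inch '0.74 -0.003 -0.018 0 0 0 0.05; 0.74 -0.005 -0.036 0 0 0 0.1; 0.74 -0.005 -0.054 0 0 0 0.15; 0.74 -0.005 -0.072 0 0 0 0.2; 0.74 -0.003 -0.088 0 0 0 0.25; 0.74 0.003 -0.104 0 0 0 0.3; 0.74 0.009 -0.12 0 0 0 0.35; 0.74 0.015 -0.136 0 0 0 0.4; 0.74 0.021 -0.149 0 0 0 0.44; 0.74 0.021 -0.149 0 0 0 0.44'
python3 - <<'E'
from station import arm
from h import *
s=arm.get_state()
c=np.array([.569,-.0875]);d=s['eef_pos'][:2]-c
print(np.hypot(*d),np.rad2deg(np.arctan2(d[1],d[0])),np.rad2deg(s['ee_rot'][2]),s['force'])
f=arm.grab_frame('wrist');np.savez('w3.npz',pos=s['eef_pos'],rot=s['ee_rot'],**f)
cv2.imwrite('pics/w3.png',f['img'][:,:,::-1])
f=arm.grab_frame('top');np.savez('t3.npz',**f);crop(f,310,150,100,120,5,'pics/t3.png')
E
```

```text
t: 7.15
eef_pos: [0.6245, -0.0046, 0.0495]
ee_rot: [3.142, -0.0, -2.164]
force: [-0.4, 0.5, -0.5]
width: 0.0229
0.0997602748076397 56.17804618585871 -123.97738888175675 [-0.42626882  0.48064615 -0.45137598]
```

View pics/w3.png

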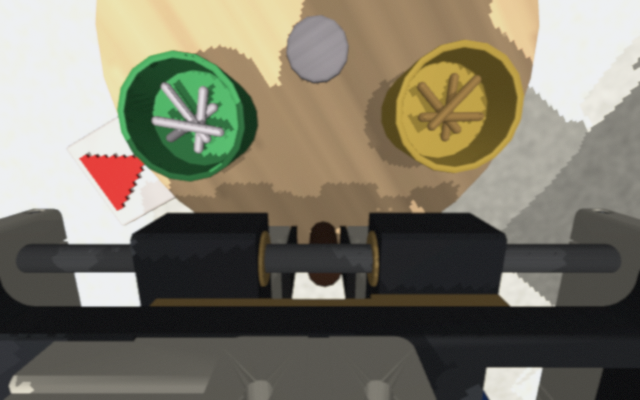

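View pics/t3.png

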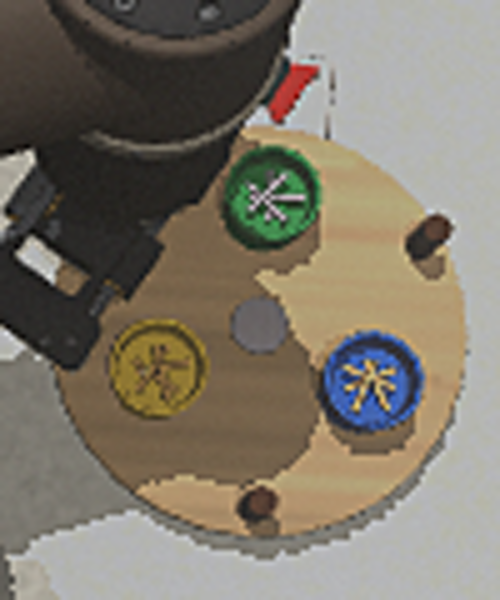

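Green is at (182,115) in the wrist view and a few degrees short of the arrow, as the top view also shows (green (270,195), tip (277,124)). I'll fit the views jointly to get the rest.

```bash
cat > fit2.py <<'E'
from fit import *
import sys
# second-epoch: p=[cx,cy,ph0,ar,ph1,rb,hb]; base corners included
def model2(p,ph):
    cx,cy,_,ar=p[:4];rb,hb=p[5:7]
    m=model([cx,cy,ph,ar])
    for n,s in(('c0',1),('c1',-1)):
        m[n]=(cx+rb*np.cos(ar)-s*hb*np.sin(ar),cy+rb*np.sin(ar)+s*hb*np.cos(ar),.017)
    m['h']=(cx,cy,.037)
    return m
def res2(p,cams):
    r=[]
    for f,k,u0,v0,d,ep in cams:
        m=model2(p,p[2] if ep==0 else p[4])
        for n,(U,V) in d.items():
            u,v=proj(f,m[n]);w=1/np.hypot(*((np.array(proj(f,np.array(m[n])+[.001,0,0]))-np.array([u,v])))) # mm units
            r+=[w*(u-((U+.5)/k-.5+u0)),w*(v-((V+.5)/k-.5+v0))]
    return np.array(r)
def run(cams,lab):
    s=least_squares(res2,[.569,-.0875,1.407,-.108,-.05,.15,.014],args=(cams,),loss='soft_l1')
    print(lab,'c',s.x[:2].round(4),'deg ph0,ar,ph1',np.rad2deg(s.x[2:5]).round(2),'rb,hb',s.x[5:].round(4),'TO GO',np.rad2deg(s.x[3]-s.x[4]).round(2),'max mm',abs(s.fun).max().round(1))
top0=(*o[0][:4],dict(o[0][4],c0=(249,60),c1=(320,68)),0)
side0=(*o[1],0)
E
cat > r3.py <<'E'
from fit2 import *
t3=load('t3.npz');w3=wext(load('w3.npz'))
top1=(t3,5,310,150,dict(g=(270,195),y=(157,368),b=(371,380),p0=(439,229),p1=(260,500)),1)
wr1=(w3,1,0,0,dict(g=(182,115),y=(460,106),c0=(122,210),c1=(82,157)),1)
run([top0,top1],'top');run([top0,top1,wr1],'top+wrist');run([top0,side0,top1,wr1],'all')
E
python3 r3.py
```

```text
top c [ 0.5694 -0.0876] deg ph0,ar,ph1 [80.5  -6.37 -2.42] rb,hb [0.158  0.0205] TO GO -3.94 max mm 1.9
top+wrist c [ 0.569  -0.0876] deg ph0,ar,ph1 [80.52 -5.95 -2.13] rb,hb [0.1572 0.0198] TO GO -3.82 max mm 4.6
all c [ 0.5687 -0.0873] deg ph0,ar,ph1 [80.66 -6.   -2.04] rb,hb [0.1575 0.0197] TO GO -3.96 max mm 4.4
```

All fits agree on about 3.9° (6.8 mm at the post) still to go.

```bash
python3 -m inch '0.74 0 -0.008 0 0 0 0.022; 0.74 0.001 -0.015 0 0 0 0.043; 0.74 0.001 -0.023 0 0 0 0.065; 0.74 0.001 -0.023 0 0 0 0.065; 0.74 0.001 -0.023 0 0 0 0.065'
python3 - <<'E'
from station import arm
from h import *
s=arm.get_state()
c=np.array([.569,-.0875]);d=s['eef_pos'][:2]-c
print(np.hypot(*d),np.rad2deg(np.arctan2(d[1],d[0])),np.rad2deg(s['ee_rot'][2]),s['force'])
f=arm.grab_frame('wrist');np.savez('w4.npz',pos=s['eef_pos'],rot=s['ee_rot'],**f)
crop(f,40,0,500,300,1.6,'pics/w4.png')
f=arm.grab_frame('top');np.savez('t4.npz',**f);crop(f,310,150,100,120,5,'pics/t4.png')
E
```

```text
t: 7.75
eef_pos: [0.6303, -0.0085, 0.0496]
ee_rot: [-3.142, 0.0, -2.233]
force: [0.6, 0.2, 0.5]
width: 0.0226
0.09995531073161452 52.182951677117224 -127.92542152820512 [0.60129532 0.18040163 0.53978207]
```

View pics/w4.png

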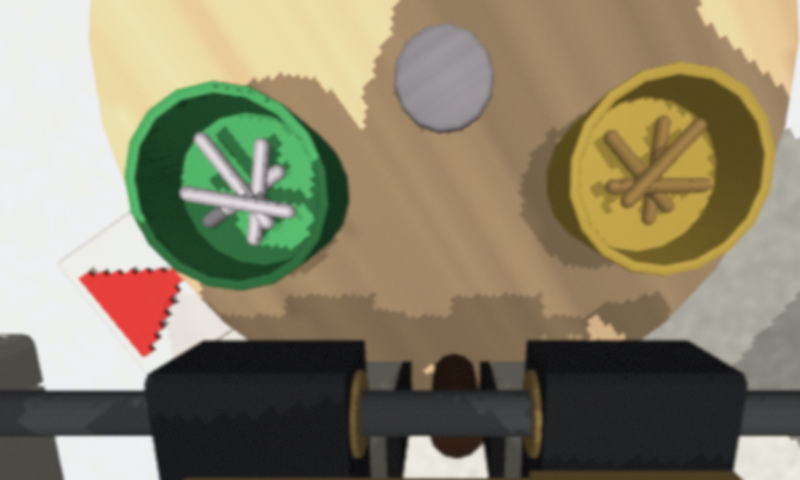

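View pics/t4.png

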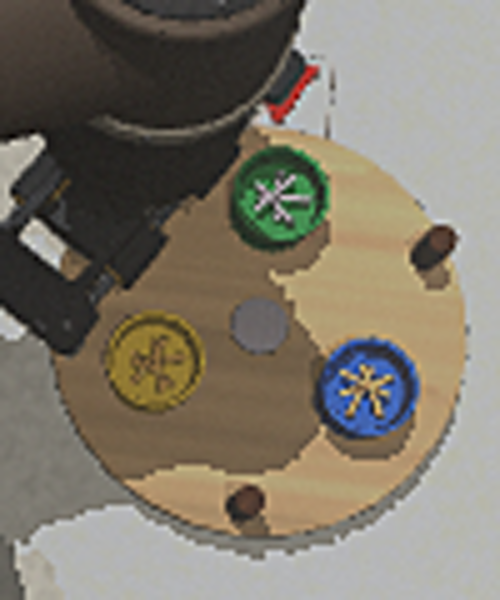

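```bash
cat > r4.py <<'E'
from fit2 import *
t=load('t4.npz');w=wext(load('w4.npz'))
top1=(t,5,310,150,dict(g=(279,197),y=(154,361),b=(368,387),p0=(441,240),p1=(246,499)),1)
wr1=(w,1.6,40,0,dict(g=(227,185),y=(671,169),c0=(146,356),c1=(81,278)),1)
run([top0,top1],'top');run([top0,top1,wr1],'top+wrist');run([top0,side0,top1,wr1],'all')
E
python3 r4.py
```

```text
top c [ 0.5693 -0.0875] deg ph0,ar,ph1 [80.51 -6.41 -6.01] rb,hb [0.1581 0.0205] TO GO -0.4 max mm 1.9
top+wrist c [ 0.569  -0.0875] deg ph0,ar,ph1 [80.52 -5.94 -5.78] rb,hb [0.1574 0.0195] TO GO -0.15 max mm 2.5
all c [ 0.5686 -0.0873] deg ph0,ar,ph1 [80.66 -5.96 -5.76] rb,hb [0.1577 0.0194] TO GO -0.2 max mm 2.5
```

Within 0.5°. Now open the fingers, rise straight up and move clear to check.

```bash
python3 -m inch '0.6 0 0 0 0 0 0; 0.5 0 0 0 0 0 0; 0.5 0 0 0 0 0 0; 0.5 0 0 -0.05 0 0 0; 0.5 0 0 -0.15 0 0 0; 0.5 0 0 -0.3 0 0 0; 0.5 0 0 -0.45 0 0 0; 0.5 0 0 -0.6 0 0 0; 0.5 0 0 -0.6 0 0 0; 0.5 0 0 -0.6 0 0 0'
python3 - <<'E'
from station import arm
from h import *
s=arm.get_state()
f=arm.grab_frame('wrist');np.savez('w5.npz',pos=s['eef_pos'],rot=s['ee_rot'],**f)
crop(f,0,0,640,400,1.25,'pics/w5.png')
print(delta((.45,.2,.26),-100,s),s['q'])
E
```

```text
t: 8.85
eef_pos: [0.6306, -0.0082, 0.231]
ee_rot: [-3.14, 0.003, -2.233]
force: [-0.1, 0.0, -1.6]
width: 0.0439
([-0.1776, 0.9013, -0.0976], [-0.0021, 0.0021, -0.4655]) [ 2.95854034e-01  2.81998680e-01 -8.77809768e-02 -2.56599361e-04
 -1.19793593e+00 -9.57805759e-01]
```

View pics/w5.png

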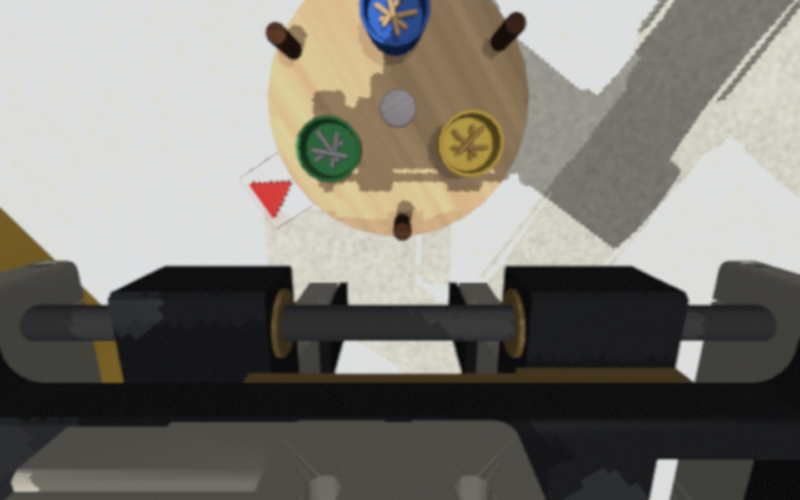

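The wrist view now shows the free-standing disc, with the arrow at (270,195) pointing at the green cup (329,148) and on towards the hub (398,107). I'll move clear for the fixed cameras.

```bash
python3 -m inch '0.5 -0.02 0.15 -0.05 0 0 -0.05; 0.5 -0.06 0.3 -0.1 0 0 -0.1; 0.5 -0.1 0.45 -0.1 0 0 -0.2; 0.5 -0.14 0.6 -0.1 0 0 -0.3; 0.5 -0.18 0.75 -0.1 0 0 -0.4; 0.5 -0.18 0.9 -0.1 0 0 -0.46; 0.5 -0.18 0.9 -0.1 0 0 -0.46; 0.5 -0.18 0.9 -0.1 0 0 -0.46; 0.5 -0.18 0.9 -0.1 0 0 -0.46'
python3 - <<'E'
from station import arm
from h import *
for n in('top','side'):
    f=arm.grab_frame(n);np.savez(n+'6.npz',**f)
    if n=='top':crop(f,310,150,100,120,5,'pics/t6.png');cv2.imwrite('pics/t6f.png',f['img'][:,:,::-1])
    else: crop(f,240,130,140,150,4,'pics/s6.png')
E
```

```text
t: 9.8
eef_pos: [0.4504, 0.1997, 0.2587]
ee_rot: [3.141, -0.001, -1.752]
force: [-0.3, 0.2, -0.8]
width: 0.0439
```

View pics/t6.png

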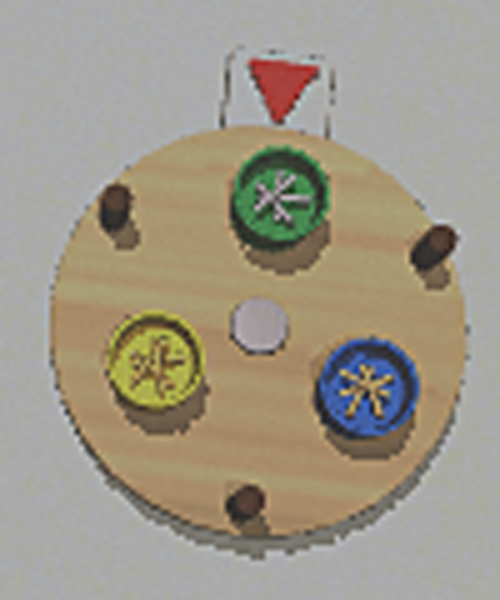

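View pics/t6f.png

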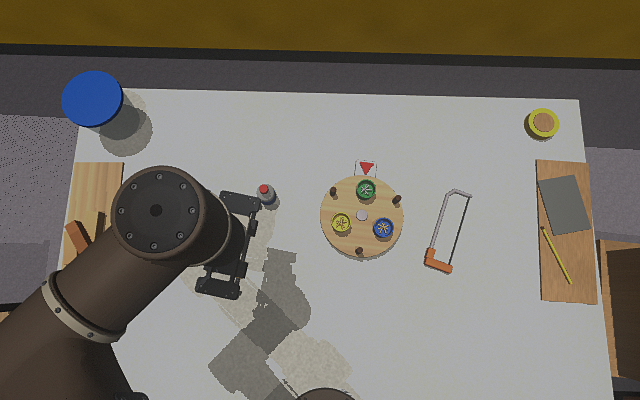

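View pics/s6.png

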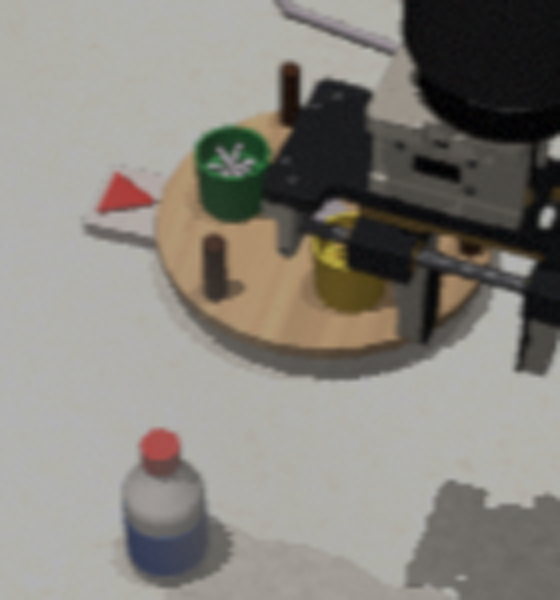

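```bash
cat > r6.py <<'E'
from fit2 import *
t=load('top6.npz');w=wext(load('w5.npz'));sd=load('side6.npz')
top1=(t,5,310,150,dict(g=(279,197),y=(154,361),b=(368,387),p0=(441,240),p1=(246,499),p2=(116,200),a=(279,124),c0=(249,60),c1=(320,68)),1)
wr1=(w,1.25,0,0,dict(g=(329,147),y=(470,142),p2=(402,231),p0=(276,32),p1=(515,22),a=(291,181),c1=(249,184),c0=(274,218)),1)
s1=(sd,4,240,130,dict(g=(233,150),p0=(290,68),p2=(213,241),a=(156,202)),1)
run([top1],'top only');run([top0,top1],'top');run([wr1],'wrist only');run([s1],'side only');run([top0,side0,top1,wr1,s1],'all')
for u,v in((266,190),):print('glue0',ray(T,u,v,.11))
d=np.abs(T['img'].astype(int)-t['img'].astype(int)).sum(2)
print('diff saw',(d[180:280,418:480]>60).sum(),'glue',(d[180:208,256:278]>60).sum())
E
python3 r6.py
```

```text
top only c [ 0.5686 -0.087 ] deg ph0,ar,ph1 [77.81 -6.57 -5.8 ] rb,hb [0.1589 0.0205] TO GO -0.77 max mm 1.5
top c [ 0.5691 -0.0875] deg ph0,ar,ph1 [80.52 -6.41 -5.76] rb,hb [0.1583 0.0205] TO GO -0.65 max mm 1.7
wrist only c [ 0.5672 -0.0874] deg ph0,ar,ph1 [91.72 -5.58 -5.97] rb,hb [0.1577 0.0198] TO GO 0.39 max mm 1.6
side only c [ 0.5678 -0.0854] deg ph0,ar,ph1 [113.86  -5.7   -6.01] rb,hb [0.15  0.014] TO GO 0.31 max mm 1.5
all c [ 0.5684 -0.0872] deg ph0,ar,ph1 [80.67 -6.29 -5.75] rb,hb [0.1586 0.0202] TO GO -0.53 max mm 3.0
glue0 [0.61469523 0.16750435 0.11      ]
diff saw 5784 glue 311
```

Run:
```python
from h import *
a=load('top0.npz')['img'];b=load('top6.npz')['img']
for n,(v0,v1,u0,u1) in dict(saw=(185,278,418,480),glue=(180,210,255,278)).items():
    r=cv2.matchTemplate(b[v0-6:v1+6,u0-6:u1+6],a[v0:v1,u0:u1],cv2.TM_CCOEFF_NORMED);print(n,cv2.minMaxLoc(r)[1::2])
print(np.median(a[180:280,418:480],(0,1)),np.median(b[180:280,418:480],(0,1)))
from station import arm
s=arm.get_state();print(s['t'],s['force'],abs(s['qd']).max()); print(arm.job_done())
```

```text
saw (0.9981440901756287, (6, 6))
glue (0.7151682376861572, (6, 6))
[139. 140. 137.] [170. 171. 167.]
9.9 [-0.33158252  0.33956671  0.1357058 ] 0.006895779475358406
the job is handed in; nothing more can be done
None
```

The green cup now stands at the red arrow, and I handed the job in at about 9.9 s. I lowered the part-closed gripper over one post and pushed the carousel about 87° clockwise. I stopped, opened the fingers, lifted straight up and moved away to (0.45, 0.20, 0.26).

**Alignment:** With the gripper clear, the remaining angle to the arrow came out as follows:

| View | Angle left (negative = clockwise) |
|---|---|
| Top camera | −0.65° to −0.77° |
| Wrist camera | +0.39° |
| Side camera | +0.31° |
| All views together | −0.53° |

The views disagree on the sign, but every value is under 1 mm at the cup, which is about as fine as the measurements allow. The cup and posts had not moved between the picture before release and the one after.

**Bystanders:** The saw's image in the top camera matches the start with no shift (correlation 0.998). The glue bottle is still standing in the same pixels. Its match was weaker (0.72), with the gripper beside it in view and the picture brighter than at the start.

**Force and contact:** The wrist force read at most about 2 N after each move. The robot was touching nothing at hand-in.

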